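Set the kitchen island's switch box for the evening

TASK

Set the three levers of the grey switch box on the kitchen island for the evening: red on, blue on, yellow off. A lever is on when it leans towards the green stripe on the box and off when it leans towards the black stripe. Blue is already on, so do not switch it off at any time.

Things in the scene. Friction and masses are not known exactly. Their poses are not given: they have to be found in the camera images.
- switch_box: Grey box fixed to the worktop, 110 (its x) by 240 (its y) by 40 mm high; origin: centre of its underside, z up. On top a green stripe along the +x long edge (on side), a black stripe along the -x edge (off side). Three levers in a row between them: pivots at box x 0, y -60, 0, +60 mm, 44 mm above the worktop; colour order varies. Box +x points away from the robot within 30 degrees.
- red_tip (a point): Top end of the red lever, 40 mm from its pivot. Each lever is a flat coloured paddle (50 g) 16 mm wide (box y), 10 mm thick, on a dark steel plate 60 x 38 x 4 mm on the box's top. It tips about box y, 0.5 rad either side of upright: at rest its tip is at box x +19 mm (on) or -19 mm (off), 79 mm above the worktop. Site y is box y; the other axes lean with the lever. Red starts off.
- yellow_tip (a point): The same point on the yellow lever, of the same shape; it may start on or off. All levers are top-heavy and swing freely: they yield to less than 3 N pushed sideways (along box x) near the tip and, once past upright, fall over by themselves and stay resting against their stop.
- blue_tip (a point): The same point on the blue lever, same shape and action as the others. It starts on.

How it is judged:
At the end, for the whole second after the job is handed in: The tips of the red and blue levers lie more than 10 mm to the green (+x) side of the pivot line of the box, and the tip of the yellow lever more than 10 mm to the black (-x) side (x of each of red_tip, blue_tip in the frame of switch_box above 0.01 m and x of yellow_tip in the frame of switch_box below -0.01 m); the robot touches nothing.
It fails at once if the blue lever is switched off (its tip passes to the black side of the pivot line) (x of blue_tip in the frame of switch_box below -0.003 m).
It also fails if it takes over 40 s, if anything falls off the work surface, if the arm or the gripper's body presses on something with over 40 N, if the wrist force passes 120 N, or if a joint passes its speed limit or range.

ROBOT

A 6-joint arm with a two-finger parallel gripper is mounted at the origin on the work surface. World frame = base frame: x ahead of the robot, y to its left, z up, the work surface at z = 0. Lengths are in m, angles in rad, forces in N, time in s.
With the tool pointing down it reaches from about 0.35 to 0.975 m from the base axis. Payload 4.9 kg.
Tool frame: the origin (TCP) lies midway between the tips of the shut fingers; the grasp point (between the pads) lies 19 mm behind it; z points along the fingers, y is the direction in which the jaws open and shut (so a half turn about z gives the same grasp; the last joint's range is limited). The gripper opens to 85 mm and grips with 20 to 120 N. Pads are 22 mm wide; open, the fingers measure 114 mm over their backs; the gripper's body (76 mm by 85 mm) begins 54 mm behind the grasp point. The pads swing forward as they close: fully open they stand 13 mm farther back than shut.
Start: joints at [-1.391, 0.053, 1.613, -0, 1.476, -0.119], TCP at [0.184, -0.597, 0.231] pointing down, gripper open.
Joint ranges: [-3.01, 3.01], [-1.01, 2.22], [0.06, 2.58], [-1.02, 4.17], [0.09, 2.62], [-3.14, 3.14]. Speed limits (rad/s): [2.57, 2.57, 3.14, 3.14, 3.14, 3.14].

INTERFACE

Orientations are given as a rotation vector (axis times angle).
In Python, from station import ctrl gives the robot as it stands.
- The arm moves only by the tool drive_tool, never from a script. Its argument "moves" is one flat list of numbers, 7 for each row, row after row: the turn, a rotation vector about the world's x, y, z in degrees, then the shift along the world's x, y, z in m, then the closure, from 0 (fully open) to 1 (shut). A call has exactly 5 rows; each row shifts and turns the commanded pose from where the row before left it; what a row does not reach is not made up. A row lasts 1/8 s, in which the tool goes at most 62.5 mm and 10.7 degrees, less where a joint would pass 70% of its speed; a pose out of reach is approached as far as the arm can. A call is refused whole if a number of a shift passes 0.0625 or a number of a turn 10.7, either way. A call with a gripper value outside its range is refused whole. The fingers move at their own pace and stop on an object; "newtons" is the grip in N (left out, the last holds). Time passes only in rows, so rows that do not move let the fingers close, or fill a call up. It gives the time, the measured TCP pose, the force and the opening at its end, in the units of the state.
- ctrl.get_obs(): the state, without advancing time (a new reading comes with each control period).
- ctrl.get_image(name): name is "scene" or "top" or "wrist"; returns the picture (420x560x3 uint8, red, green, blue); there is no depth.
- ctrl.get_calibration(name): a dict with "fx", "fy", "cx", "cy" (pixels), "rvec" (rotation vector, rad) and "tvec" (3), from world to camera coordinates, as OpenCV has them; the wrist camera has in their place "T_tool_cam" (4x4, takes a point from camera to tool coordinates, whose origin is the TCP and whose axes are the flange's). Camera axes: x right, y down, z forward; pixel columns grow to the right and rows downward; lengths in m; the calibration is good to about 2 mm. A picture is of the moment at which its call begins: read the wrist's pose just before it. get_calibration takes no time and is no camera call.
- ctrl.finish_job(): hands the job in, once; it reports no verdict.
The state is a dict: "t": time; "q": joint angles; "dq": joint speeds; "effort": joint torques, N m; "tool_pos": TCP position; "tool_rot": TCP orientation; "contact_force": force on the tool from outside, world axes, zero at the start; "wrist_torque": the same for the moment, N m; "opening": finger opening in m.
Only numpy, scipy, OpenCV 4.12 (cv2) and the standard library are available. Lean on these libraries where they do the work, as an engineer would, in place of code of your own. Each camera call takes 0.05 s, during which the arm holds its last target.

## Working session

There is one attempt and no reset: what is moved stays moved. The work goes in short steps, Python scripts to look and compute and a tool call to move; the robot and the scene stay as the last step left them, time stands still between calls to the robot, and variables do not carry over. Pictures are saved under pics/ and viewed, and the job is handed in when it is done.

Besides the shell and the picture viewer there is one more tool, called as name(argument=value, ...), one argument or row to a line, values as JSON. drive_tool: Moves the arm, as the interface text tells. Its arguments: {"type":"object","properties":{"moves":{"type":"array","items":{"type":"number"}},"newtons":{"type":"number"}},"required":["moves"]}

```bash
mkdir -p pics; python3 - <<'E'
from station import ctrl
import cv2
for n in("scene","top"):
    im=ctrl.get_image(n); cv2.imwrite(f"pics/{n}1.png",im[:,:,::-1]); print(n,ctrl.get_calibration(n))
print(ctrl.get_calibration("wrist"))
o=ctrl.get_obs();print(o)
E
```

```text
scene {'fx': 402.94502431960154, 'fy': 402.94502431960154, 'cx': 278.83711333995535, 'cy': 206.52200734591813, 'rvec': array([ 1.29704974,  2.35797439, -0.83067732]), 'tvec': array([ 0.26966863, -0.32819226,  1.03832134])}
top {'fx': 383.3490106916596, 'fy': 383.3490106916596, 'cx': 280.6507476341105, 'cy': 210.76398602623237, 'rvec': array([ 2.19870309, -2.16013558,  0.14253573]), 'tvec': array([0.02224434, 0.5620411 , 0.68406944])}
{'fx': 305.9811688298932, 'fy': 305.9811688298932, 'cx': 278.7057118069402, 'cy': 211.54773817145897, 'T_tool_cam': array([[ 1.66063915e-03, -9.58056863e-01, -2.86573359e-01,
         7.34217206e-02],
       [ 9.99998600e-01,  1.53236167e-03,  6.71894993e-04,
         4.10836182e-04],
       [-2.04579578e-04, -2.86574073e-01,  9.58058066e-01,
        -1.42973312e-01],
       [ 0.00000000e+00,  0.00000000e+00,  0.00000000e+00,
         1.00000000e+00]])}
{'t': 0.1, 'q': array([-1.39101284e+00,  5.32828289e-02,  1.61417029e+00,  2.32588832e-05,
        1.47602043e+00, -1.19008194e-01]), 'dq': array([-0.00089849, -0.00059385, -0.00132042, -0.00179158, -0.00062477,
       -0.00145547]), 'effort': array([ 2.24714322e-04, -3.94905138e+01, -3.71361637e+01, -1.22648430e-04,
        3.92197544e-03, -6.30373577e-06]), 'tool_pos': array([ 0.18387686, -0.59673864,  0.23018281]), 'tool_rot': array([-3.10473976e+00, -4.67313556e-01,  5.33836358e-05]), 'contact_force': array([-0.79328949,  0.02362935,  0.49966686]), 'wrist_torque': array([ 0.01015327, -0.00160728,  0.0014911 ]), 'opening': 0.08544160991900437}
```

View pics/scene1.png

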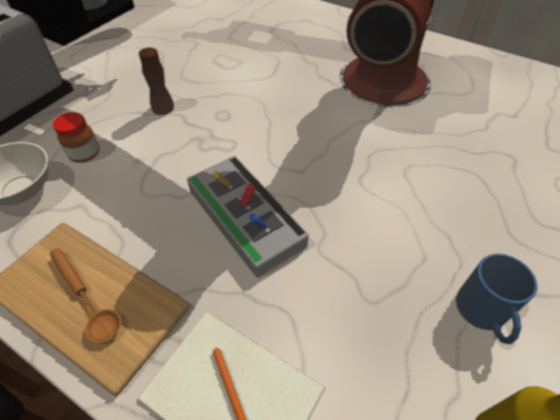

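View pics/top1.png

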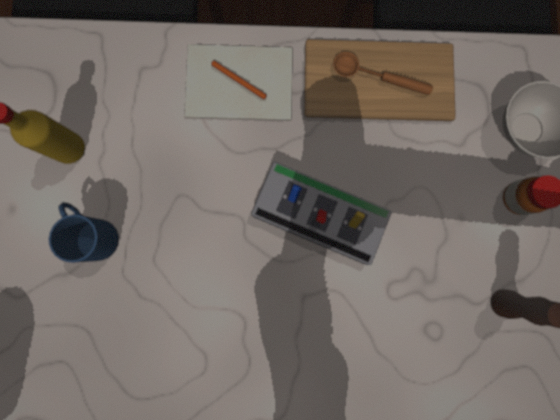

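```bash
python3 - <<'E'
import cv2
a=cv2.imread("pics/top1.png")[140:270,240:400]
b=cv2.imread("pics/scene1.png")[145:285,175:320]
cv2.imwrite("pics/topz.png",cv2.resize(a,None,fx=4,fy=4,interpolation=2)*1)
cv2.imwrite("pics/scenez.png",cv2.resize(b,None,fx=4,fy=4,interpolation=2))
E
```

```text
(no output)
```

View pics/topz.png

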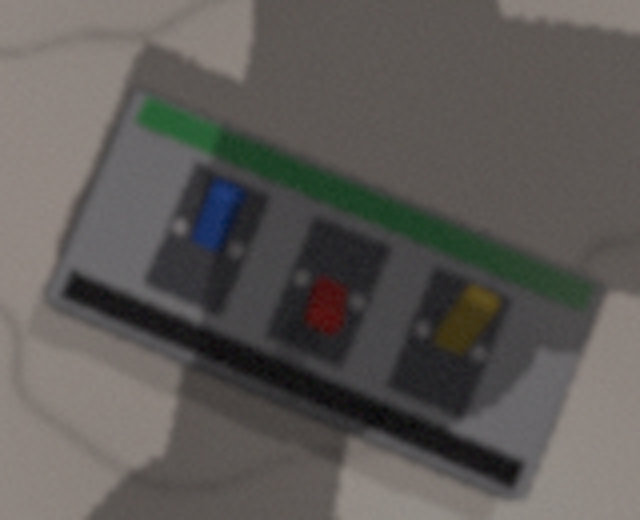

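View pics/scenez.png

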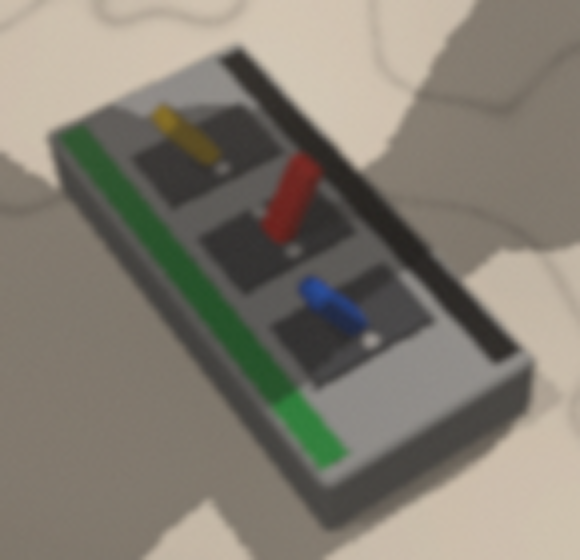

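```bash
cat > fit.py <<'E'
from station import ctrl
import cv2,numpy as np
from scipy.optimize import least_squares
obj=np.array([[.055,.12,.04],[.055,-.12,.04],[-.055,-.12,.04],[-.055,.12,.04]])
top=np.array([[140,92],[605,288],[522,495],[52,300]])/4+[240,140]
sc=np.array([[325,483],[50,135],[237,45],[532,360]])/4+[175,145]
def w(p,o):
    c,s=np.cos(p[2]),np.sin(p[2]); return o@np.array([[c,s,0],[-s,c,0],[0,0,1]])+[p[0],p[1],0]
def pr(n,X):
    k=ctrl.get_calibration(n); K=np.array([[k['fx'],0,k['cx']],[0,k['fy'],k['cy']],[0,0,1]])
    return cv2.projectPoints(X,k['rvec'],k['tvec'],K,None)[0][:,0]
for sel in ("both","top","scene"):
    def f(p):
        r=[]
        if sel!="scene": r.append(pr("top",w(p,obj))-top)
        if sel!="top": r.append(pr("scene",w(p,obj))-sc)
        return np.concatenate(r).ravel()
    s=least_squares(f,[.6,0,0]); print(sel,s.x,np.degrees(s.x[2]),s.fun.round(1))
    if sel=="both": p=s.x
for nm,y,x in(("blue",.06,.019),("red",0,-.019),("yellow",-.06,.019)):
    t=w(p,np.array([[x,y,.079]])); print(nm,t, pr("top",t),pr("scene",t))
E
python3 fit.py
```

```text
both [ 0.55761438 -0.04222028 -0.38141693] -21.853580280840436 [-2.3 -2.2  1.2 -1.   0.4  2.7 -3.7  0.2 -1.4  0.9 -2.8 -1.5 -0.2 -2.5
  0.8 -1.3]
top [ 0.55761532 -0.04425071 -0.38022135] -21.785078827173272 [-1.2 -2.1  2.3 -1.1  1.6  2.7 -2.6  0.3]
scene [ 0.55815564 -0.03989391 -0.38308771] -21.949308780757566 [-0.5  1.9 -2.  -0.9  0.7 -1.9  1.8 -0.4]
blue [[0.59758316 0.00639552 0.079     ]] [[296.53900235 187.5031471 ]] [[251.76099737 217.13408265]]
red [[ 0.53997975 -0.0351478   0.079     ]] [[320.12237811 220.89702128]] [[250.99869271 184.7604297 ]]
yellow [[ 0.55291485 -0.10498105  0.079     ]] [[360.22707135 214.21185649]] [[214.62121632 173.65854028]]
```

```bash
python3 - <<'E'
from fit import pr
from station import ctrl
import cv2,numpy as np
P=[]
for n in("top","scene"):
    k=ctrl.get_calibration(n);R=cv2.Rodrigues(k['rvec'])[0]
    P.append(np.array([[k['fx'],0,k['cx']],[0,k['fy'],k['cy']],[0,0,1]])@np.c_[R,k['tvec']])
a=np.array([[545,192],[505,303]],float).T; 
# base of mill on table z=0 from scene (162,108), jar lid (71,124), mill top (149,55)
for n,i,px in(("scene",1,(162,108)),("scene",1,(85,155)),("top",0,(503,303)),("top",0,(513,197)),("scene",1,(388,85))):
    H=P[i][:,[0,1,3]];q=np.linalg.solve(H,[*px,1]);print(n,px,q[:2]/q[2])
print(pr("top",np.array([[.184,-.597,.23]])),pr("scene",np.array([[.184,-.597,.23],[0,0,0],[0.,0,.2]])))
b=np.array([[.36,-.28,z] for z in (0,.1,.15,.2)])
m=np.linalg.solve(P[1][:,[0,1,3]],[162,108,1]);m=m[:2]/m[2]
print(pr("scene",np.array([[*m,z] for z in (.0,.05,.1,.15,.2,.25)])))
im=ctrl.get_image("wrist");cv2.imwrite("pics/w1.png",im[:,:,::-1])
E
```

```text
both [ 0.55761438 -0.04222028 -0.38141693] -21.853580280840436 [-2.3 -2.2  1.2 -1.   0.4  2.7 -3.7  0.2 -1.4  0.9 -2.8 -1.5 -0.2 -2.5
  0.8 -1.3]
top [ 0.55761532 -0.04425071 -0.38022135] -21.785078827173272 [-1.2 -2.1  2.3 -1.1  1.6  2.7 -2.6  0.3]
scene [ 0.55815564 -0.03989391 -0.38308771] -21.949308780757566 [-0.5  1.9 -2.  -0.9  0.7 -1.9  1.8 -0.4]
blue [[0.59758316 0.00639552 0.079     ]] [[296.53900235 187.5031471 ]] [[251.76099737 217.13408265]]
red [[ 0.53997975 -0.0351478   0.079     ]] [[320.12237811 220.89702128]] [[250.99869271 184.7604297 ]]
yellow [[ 0.55291485 -0.10498105  0.079     ]] [[360.22707135 214.21185649]] [[214.62121632 173.65854028]]
scene (162, 108) [ 0.39542927 -0.39870241]
scene (85, 155) [ 0.60361021 -0.42659173]
top (503, 303) [ 0.39490077 -0.39804182]
top (513, 197) [ 0.60076308 -0.42742296]
scene (388, 85) [0.01768218 0.01980556]
[[772.52505726 497.69649333]] [[139.35521214 -45.57366561]
 [383.48837093  79.15927891]
 [402.20599319  -0.63639174]]
[[162.         108.        ]
 [157.13356438  90.12158789]
 [151.83836235  70.66796486]
 [146.05511665  49.42135689]
 [139.71309531  26.12190737]
 [132.72720432   0.45699619]]
```

View pics/w1.png

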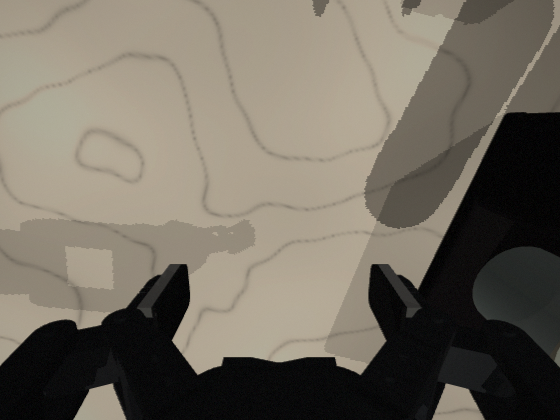

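drive_tool(
  moves=[0,0,-9.75,0.025,0.045,0,1,0,0,-9.75,0.025,0.045,0,1,0,0,-9.75,0.025,0.045,0,1,0,0,-9.75,0.025,0.045,0,1,0,0,0,0.025,0.045,0,1],
  newtons=40,
)

```text
t: 0.78
tool_pos: [0.3094, -0.3706, 0.2309]
tool_rot: [-3.084, 0.598, 0.0]
contact_force: [0.1, 0.1, -0.1]
opening: 0.0001
```

drive_tool(
  moves=[0,0,0,0.025,0.045,0,1,0,0,0,0.025,0.045,0,1,0,0,0,0.025,0.045,0,1,0,0,0,0.025,0.045,0,1,0,0,0,0.025,0.045,0,1],
)

```text
t: 1.4
tool_pos: [0.4344, -0.1457, 0.2312]
tool_rot: [3.084, -0.596, 0.0]
contact_force: [0.7, -0.6, 0.1]
opening: -0.0001
```

drive_tool(
  moves=[0,0,0,0.022,0.042,0,1,0,0,0,0.022,0.042,0,1,0,0,0,0.021,0.042,0,1,0,0,0,0,0,-0.05,1,0,0,0,0,0,-0.03,1],
)

```text
t: 2.02
tool_pos: [0.498, -0.0203, 0.1488]
tool_rot: [3.085, -0.593, -0.004]
contact_force: [0.4, -0.2, 0.4]
opening: 0.0001
```

```bash
python3 - <<'E'
from station import ctrl
import cv2
o=ctrl.get_obs();print(o['tool_pos'],o['tool_rot'])
im=ctrl.get_image("wrist");cv2.imwrite("pics/w2.png",im[:,:,::-1])
E
```

```text
[ 0.49801215 -0.02025874  0.14882575] [ 3.08494828 -0.59347209 -0.00420266]
```

View pics/w2.png

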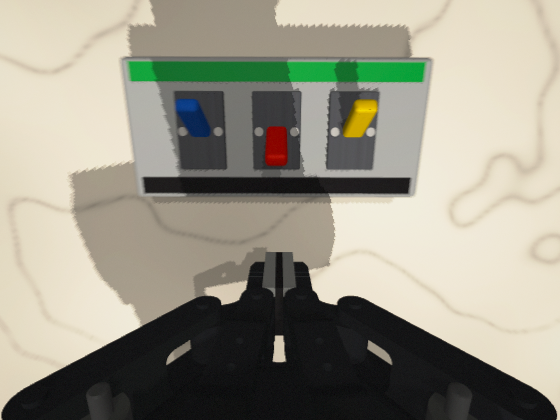

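```bash
cat > fw.py <<'E'
from station import ctrl
import cv2,numpy as np
from scipy.optimize import least_squares
from scipy.spatial.transform import Rotation as Ro
k=ctrl.get_calibration("wrist")
def cam(pos,rot):
    T=np.eye(4);T[:3,:3]=Ro.from_rotvec(rot).as_matrix();T[:3,3]=pos
    return np.linalg.inv(T@k['T_tool_cam'])
def proj(C,X):
    K=np.array([[k['fx'],0,k['cx']],[0,k['fy'],k['cy']],[0,0,1]])
    return cv2.projectPoints(X,cv2.Rodrigues(C[:3,:3])[0],C[:3,3],K,None)[0][:,0]
def w(p,o):
    c,s=np.cos(p[2]),np.sin(p[2]); return o@np.array([[c,s,0],[-s,c,0],[0,0,1]])+[p[0],p[1],0]
obj=np.array([[.055,.12,.04],[.055,-.12,.04],[-.055,-.12,.04],[-.055,.12,.04]])
E
python3 - <<'E'
from fw import *
C=cam([0.49801215,-0.02025874,0.14882575],[3.08494828,-0.59347209,-0.00420266])
px=np.array([[123,58],[433,58],[414,195],[141,195]])
s=least_squares(lambda p:(proj(C,w(p,obj))-px).ravel(),[.55,-.04,-.38]);print(s.x,s.fun)
p=s.x;c,sn=np.cos(p[2]),np.sin(p[2])
d=np.array([0.498-p[0],-0.0203-p[1]]);print("tool in box",c*d[0]+sn*d[1],-sn*d[0]+c*d[1],c,sn)
print(proj(C,w(p,np.array([[-.019,0,.079],[.019,.06,.079],[.019,-.06,.079]]))))
E
```

```text
[ 0.55757972 -0.04346265 -0.37915712] [-6.37499801 -2.02951095  5.88569343 -1.7499051   5.18607415  4.30855967
 -4.61486834  4.14535909]
tool in box -0.06392154911973133 -0.0005351272218362714 0.9289769479721758 -0.3701375827125658
[[277.68936986 162.97021229]
 [186.29599303 104.85227291]
 [369.01968633 104.99270357]]
```

drive_tool(
  moves=[0,0,0,0,0,-0.04,1,0,0,0,0,0,-0.039,1,0,0,0,0,0,0,1,0,0,0,0.012,-0.005,0,1,0,0,0,0.012,-0.005,0,1],
)

```text
t: 2.7
tool_pos: [0.5258, -0.0321, 0.0751]
tool_rot: [3.084, -0.596, 0.008]
contact_force: [0.3, -0.8, 0.8]
opening: 0.0001
```

drive_tool(
  moves=[0,0,0,0.011,-0.0044,0,1,0,0,0,0.011,-0.0044,0,1,0,0,0,0.011,-0.0044,0,1,0,0,0,0.004,-0.0016,0,1,0,0,0,0,0,0,1],
)

```text
t: 3.32
tool_pos: [0.5593, -0.0456, 0.0738]
tool_rot: [-3.084, 0.596, 0.008]
contact_force: [-9.3, 4.1, 14.6]
opening: -0.0
```

```bash
python3 - <<'E'
from station import ctrl
import cv2
o=ctrl.get_obs();print(o['t'],o['tool_pos'],o['tool_rot'],o['contact_force'])
im=ctrl.get_image("wrist");cv2.imwrite("pics/w3.png",im[:,:,::-1])
E
```

```text
3.325 [ 0.55933546 -0.04563594  0.07380454] [-3.08364487  0.59604592  0.00777768] [-9.33709704  4.14571959 14.62924212]
```

View pics/w3.png

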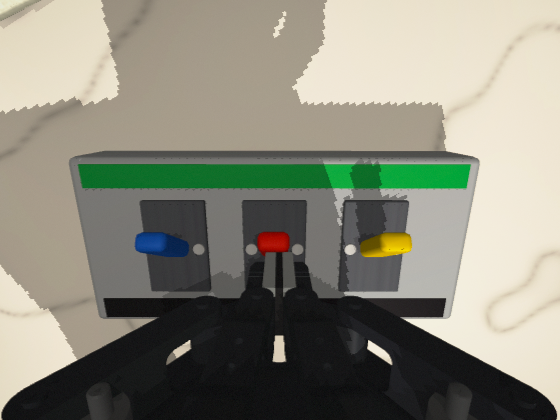

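The picture shows red tip at (273,242), level with blue (152,243) and yellow (398,243), so red now leans to green. Back off, then rise.

drive_tool(
  moves=[0,0,0,-0.01,0.004,0,1,0,0,0,-0.012,0.005,0,1,0,0,0,-0.012,0.005,0.03,1,0,0,0,0,0,0.04,1,0,0,0,0,0,0,1],
)

```text
t: 4.0
tool_pos: [0.5278, -0.0323, 0.1459]
tool_rot: [3.084, -0.596, 0.011]
contact_force: [0.5, 0.6, 0.2]
opening: -0.0
```

```bash
python3 - <<'E'
from station import ctrl
import cv2
o=ctrl.get_obs();print(o['t'],o['tool_pos'],o['tool_rot'],o['contact_force'])
im=ctrl.get_image("wrist");cv2.imwrite("pics/w4.png",im[:,:,::-1])
E
```

```text
4.0 [ 0.52776381 -0.0323164   0.14589997] [ 3.08445999 -0.59586969  0.01091897] [0.53447592 0.62311667 0.1646431 ]
```

View pics/w4.png

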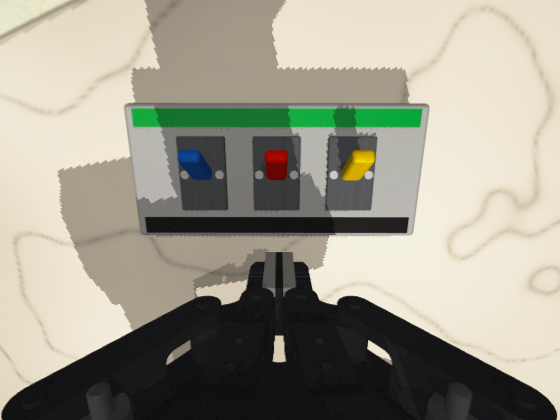

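Picture: red tip at (276,160) leans to green like blue; red is on. Now I go round yellow to its green side.

drive_tool(
  moves=[0,0,0,0.016,-0.022,0,1,0,0,0,0.017,-0.023,0,1,0,0,0,0.016,-0.022,0,1,0,0,0,0.016,-0.023,0,1,0,0,0,0,0,0,1],
)

```text
t: 4.68
tool_pos: [0.5904, -0.1229, 0.1402]
tool_rot: [-3.084, 0.599, 0.005]
contact_force: [-0.4, 0.4, 1.0]
opening: -0.0002
```

```bash
python3 - <<'E'
from station import ctrl
import cv2
o=ctrl.get_obs();print(o['t'],o['tool_pos'],o['tool_rot'],o['contact_force'])
im=ctrl.get_image("scene");cv2.imwrite("pics/s5.png",im[:,:,::-1])
E
```

```text
4.675 [ 0.59035131 -0.12288974  0.14020706] [-3.0835479   0.59891154  0.00494873] [-0.39755577  0.36089277  0.97193573]
```

View pics/s5.png

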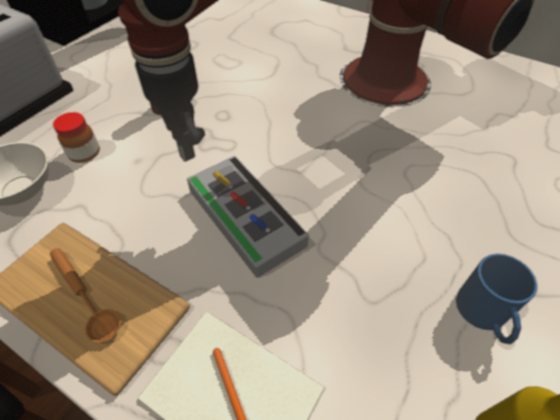

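drive_tool(
  moves=[0,0,0,0,0,-0.04,1,0,0,0,0,0,-0.028,1,0,0,0,0,0,0,1,0,0,0,-0.011,0.0044,0,1,0,0,0,-0.011,0.0044,0,1],
)

```text
t: 5.35
tool_pos: [0.5691, -0.113, 0.076]
tool_rot: [3.084, -0.596, 0.004]
contact_force: [0.1, 1.2, -0.2]
opening: 0.0001
```

drive_tool(
  moves=[0,0,0,-0.01,0.004,0,1,0,0,0,-0.01,0.004,0,1,0,0,0,-0.009,0.0036,0,1,0,0,0,0,0,0,1,0,0,0,0,0,0,1],
)

```text
t: 5.98
tool_pos: [0.5395, -0.1015, 0.0742]
tool_rot: [-3.084, 0.596, 0.0]
contact_force: [0.1, 0.2, -0.7]
opening: 0.0002
```

```bash
python3 - <<'E'
from station import ctrl
import cv2
o=ctrl.get_obs();print(o['t'],o['tool_pos'],o['tool_rot'],o['contact_force'])
im=ctrl.get_image("scene");cv2.imwrite("pics/s6.png",cv2.resize(im[120:300,140:340,::-1],None,fx=3,fy=3))
E
```

```text
5.975 [ 0.53951513 -0.10150306  0.07423959] [-3.08447567e+00  5.96187512e-01  2.62113630e-04] [ 0.13989984  0.20933867 -0.73097848]
```

View pics/s6.png

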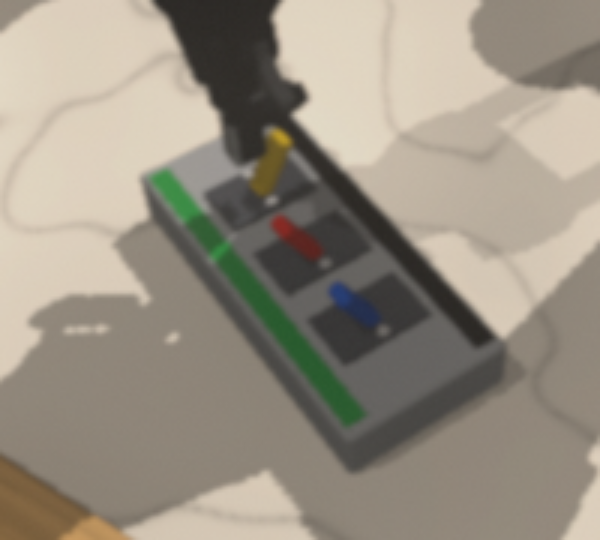

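Yellow tip (282,140 in the enlargement) now leans towards black, with red and blue towards green. The tool reads no force. Withdrawing.

drive_tool(
  moves=[0,0,0,0.011,-0.0044,0,1,0,0,0,0.012,-0.005,0,1,0,0,0,0.011,-0.0044,0.03,1,0,0,0,0,0,0.05,1,0,0,0,0,0,0.03,1],
)

```text
t: 6.65
tool_pos: [0.5759, -0.1163, 0.1871]
tool_rot: [3.084, -0.596, 0.005]
contact_force: [0.4, 0.4, -0.6]
opening: 0.0001
```

drive_tool(
  moves=[0,0,0,0,-0.04,0,1,0,0,0,0,-0.04,0,1,0,0,0,0,0,0,1,0,0,0,0,0,0,1,0,0,0,0,0,0,1],
)

```text
t: 7.28
tool_pos: [0.5742, -0.1946, 0.184]
tool_rot: [-3.084, 0.595, 0.001]
contact_force: [-0.6, -0.2, -0.7]
opening: 0.0002
```

```bash
python3 - <<'E'
from station import ctrl
import cv2,numpy as np
o=ctrl.get_obs();print(o['t'],o['tool_pos'],o['contact_force'])
im=ctrl.get_image("scene");a=cv2.resize(im[145:285,175:320,::-1],(400,386))
im=ctrl.get_image("top");b=cv2.resize(im[140:270,240:400,::-1],(400,386));cv2.imwrite("pics/s7.png",np.hstack([a,b]))
E
```

```text
7.275 [ 0.5741989  -0.19461021  0.1840262 ] [-0.60044056 -0.23962481 -0.71850377]
```

View pics/s7.png

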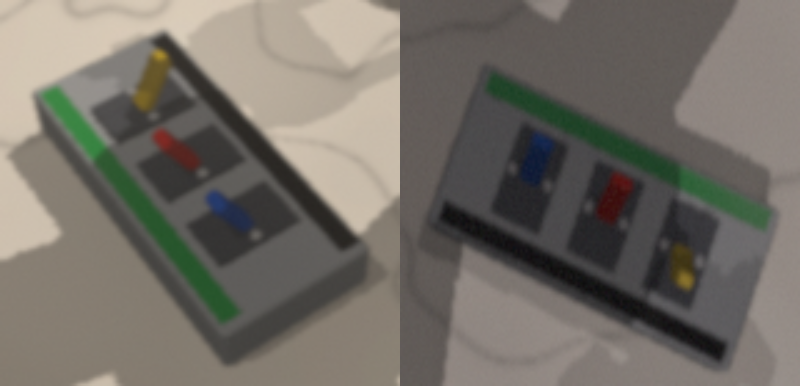

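Both views agree: the red and blue tips lean towards green and the yellow tip (683,282) leans towards black. The arm is clear of everything.

```bash
python3 -c "
from station import ctrl
print(ctrl.finish_job())"
```

```text
the job is handed in; nothing more can be done
None
```

The evening setting is done and handed in at about 7.3 s: red is on, blue is on and was never touched, and yellow is off. With the gripper shut, I pushed red over to the green side and yellow over to the black side.

- **Lever positions:** the last scene and top pictures agree that the red and blue levers lean to green and yellow leans to black. I judged this by eye and did not calculate the tip positions in millimetres.
- **Forces:** the highest force I read was about 18 N, when the fingertips briefly pressed red against its stop. At hand-in the arm was clear of everything and the force reading was under 1 N, which is sensor noise.
- **Box position:** the fits from the scene, top and wrist cameras agreed to about 4 mm. The marked corners were off by up to about 4 px in the top and scene pictures and 6 px in the wrist picture, but the pushes still worked as planned.

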